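# Steady the wobbly display stand and set the candle on it

## Robot

A 7-joint arm with a two-finger parallel gripper is mounted at the origin on a cart in front of the work surface, level with it; the furniture and walls round the work are solid. World frame = base frame: x ahead of the robot, y to its left, z up, the work surface at z = 0. Lengths are in m, angles in rad, forces in N, time in s.
With the tool pointing down it reaches from about 0.425 to 0.925 m from the base axis. Payload 6.8 kg.
Tool frame: the origin (TCP) lies at the very end of the fingers, on their centre line; the grasp point (between the pads) lies 19 mm behind it; z points along the fingers, y is the line along which they close (so a half turn about z gives the same grasp; the last joint's range is limited). The gripper opens to 85 mm and grips with 20 to 120 N. Pads are 22 mm wide; open, the fingers measure 114 mm over their backs; the gripper's body (76 mm by 85 mm) begins 54 mm behind the grasp point. The pads swing forward as they close: fully open they stand 13 mm farther back than shut.
Start: joints at [1.096, 0.477, 0.022, 1.555, -0.011, 1.109, -0.083], TCP at [0.242, -0.63, 0.231] pointing down, gripper open.
Joint ranges: [-2.96, 2.96], [-0.34, 2.1], [-1.41, 1.46], [0.24, 2.44], [-1.37, 4.51], [0.17, 1.92], [-2.96, 2.96]. Speed limits (rad/s): [2.39, 2.39, 3.14, 3.14, 3.14, 3.14, 3.14].

## Interface

Orientations are given as a unit quaternion [w, x, y, z].
In Python, from station import bot gives the robot as it stands. The module is installed in compiled form; this text tells all that it offers.
- The arm moves only by the shell command python3 -m jog 'ROWS' [OPENING] [FORCE]. ROWS is JSON, a list of rows, each a list of 4 numbers: the shift along the tool's x, y, z in cm, then the turn about the tool's z in rad. In form: [[x, y, z, spin], ...]. A call has 1 to 20 rows; each row is the pose to reach, as a shift and turn from the pose commanded when the call began, along the tool's axes at that moment; what a row does not reach only later rows make up. A row lasts 1/12 s, in which the tool goes at most 41.7 mm and 7.16 degrees, less where a joint would pass 70% of its speed; a pose out of reach is approached as far as the arm can. A call with a gripper value outside its range is refused whole. OPENING is the closure, from -1 (fully open) to 1 (shut), set as the call begins (- or left out, the last holds). The fingers move at their own pace and stop on an object; FORCE is the grip in N (left out, the last holds). Time passes only in rows, so rows that repeat a pose let the fingers close. It gives the time, the measured TCP pose, the force, the opening and the grip force at its end, in the units of the state.
- bot.get_obs(): the state, without advancing time (a new reading comes with each control period).
- bot.read_camera(name): name is "side" or "top" or "wrist"; returns a dict with "pixels" (400x640x3 uint8, red, green, blue), "depth" (400x640 float32, m along the optical axis (not along the pixel's ray), 0 where there is no reading), "fovy" (degrees; the focal length in pixels is half the picture's height over the tangent of half this angle, whatever the lens; pixels are square), "cx", "cy" (the principal point, pixels), "distortion" ([k1, k2, p1, p2, k3] as OpenCV has them; the pictures are not rectified), "pose" (4x4, takes a point from camera to world coordinates). Camera axes: x right, y down, z forward; pixel columns grow to the right and rows downward; lengths in m; the calibration is good to about 2 mm. A picture is of the moment at which its call begins.
- bot.hand_in(): hands the job in; it is judged then, once.
The state is a dict: "t": time; "q": joint angles; "joint_vel": joint speeds; "joint_torque": joint torques, N m; "eef_pos": TCP position; "tool_rot": TCP orientation; "contact_force": force on the tool from outside, world axes, zero at the start; "torque": the same for the moment, N m; "gripper_width": opening from 0.0 (shut) to 1.0 (fully open); "grasp_force": force on a finger pad.
Only numpy, scipy, OpenCV 4.12 (cv2) and the standard library are available. Lean on these libraries where they do the work, as an engineer would, in place of code of your own. Each camera call takes 0.05 s, during which the arm holds its last target. There are 200 camera calls.

## Task

The wooden display stand rocks because its screw foot is too short: turn the brass T-knob on its corner until all four feet rest on the desk and it no longer wobbles. Then turn the revolving organiser by its green knob until the glass jar candle stands well inside the open front, take the candle out and stand it gently upright in the ring at the middle of the stand. Leave the stand where it is, the beaker and the pinecone in the organiser, and everything else undisturbed.

Things in the scene. Friction and masses are not known exactly. Their poses are not given: they have to be found in the camera images.
- stand: Loose square wooden stand, 200 x 200 mm, 1.0 kg; plate 14 mm thick, top 42 mm above the soles. Origin: middle of the plate, at sole level; z up, x away from the robot, y left at yaw 0. Fixed feet at (78, 78), (78, -78), (-78, -78) mm, screw foot at (-78, 78) mm. Screw foot too short: the stand leans on it and the foot across hangs in the air; too long: a neighbouring foot lifts.
- stand_mid (a point): Middle of the inlaid brass ring (82 mm across), on the top of the stand; axes as the stand's.
- foot_screw (a point): Centre of the sole of the screw foot, 18 mm across; straight under the T-knob.
- foot_back_left (a point): Centre of the sole of the fixed foot at the stand's (78, 78) mm.
- foot_back_right (a point): Centre of the sole of the fixed foot at the stand's (78, -78) mm, diagonally across from the screw foot: this one hangs in the air at the start.
- foot_front_right (a point): Centre of the sole of the fixed foot at the stand's (-78, -78) mm.
- screw_grip (a point): On the screw foot's axis, 87 mm above its sole, at the height to grip the brass T-knob: an upright bar 64 mm long (point x), 14 mm thick (point y), 26 mm high, top 11 mm above here. Knob, spindle and foot are one piece: turned, the knob keeps its height over the desk while the plate's corner climbs or sinks round it. Takes about 0.06 N m; stays where left.
- screw (a joint): Turn of the T-knob in rad, growing clockwise seen from above. Clockwise lengthens the foot by 2.5 mm per rad. At 0 all four feet are level; it starts at -3.0 to -1.8 and can go from -3.8 to 1.8.
- hood: Fixed round base of the revolving organiser, 264 mm across. Origin: on the turntable's axis, at desk level; its -x points out of the open front, z up. A slatted wall 103 mm high at radius 131 mm stands round back and sides, leaving 70 degrees either side of -x open; a clear roof (top 108 mm high) covers all more than 23 mm to +x of the axis.
- turn_grip (a point): On the turntable's axis, 136 mm above the desk, at the height to grip its green knob: an upright bar 64 mm long (point x), 14 mm thick (point y), 30 mm high, top 13 mm above here. The knob turns the turntable (244 mm across, floor 20 mm and rim 28 mm above the desk) up to 3 rad either way from the start; about 0.05 N m; stays where left.
- jar_candle: Loose candle in a clear glass, 62 mm across, 53 mm high, 0.13 to 0.25 kg. Origin: centre of its underside; z up. It starts in one of the two rear bays under the roof, 85 mm from the axis. The turntable's three bays, 120 degrees each, are parted by radial walls 65 mm above the desk; bays are centred on turn_grip's -x (front at the start) and 120 degrees either way.
- beaker: Loose white ceramic beaker, 52 mm across, 68 mm high, in the other rear bay. Origin: centre of its underside.
- pinecone: Loose brown pinecone, 50 mm across, 58 mm high, in the bay at the open front at the start. Origin: centre of its underside.
- house: Loose white ceramic house, 55 x 64 x 134 mm, behind the stand. Origin: centre of its underside.
- deer: Loose carved wooden deer, 44 x 118 x 207 mm, at the right. Origin: centre of its underside.
- tape_dispenser: Loose tape dispenser, 44 x 108 x 64 mm, between stand and organiser, near the front of the desk. Origin: centre of its underside.
Things that resemble listed ones, but are neither listed nor needed, are in the scene too. What is shaped like the beaker but pink is not meant.

How it is judged:
By the outcome, as a careful person would: the job done as asked, in the order asked, and still so for the second after the job is handed in, with the robot touching nothing.
It also fails if it takes over 72 s, if anything falls off the work surface, if the arm or the gripper's body presses on something with over 40 N, if the wrist force passes 120 N, or if a joint passes its speed limit or range.

## Working session

There is one attempt and no reset: what is moved stays moved. The work goes in short steps, Python scripts to look and compute and a shell command to move; the robot and the scene stay as the last step left them, time stands still between calls to the robot, and variables do not carry over. Pictures are saved under pics/ and viewed, at most 10 in all, crops included, and the job is handed in when it is done.

```bash
mkdir -p pics; cat > h.py <<'E'
import numpy as np, cv2, pickle
from station import bot
def cap(name, tag):
    d=bot.read_camera(name); pickle.dump(d,open(f'{tag}.pkl','wb')); cv2.imwrite(f'pics/{tag}.png',d['pixels'][:,:,::-1]); return d
def load(tag): return pickle.load(open(f'{tag}.pkl','rb'))
def K(d):
    f=200/np.tan(np.radians(d['fovy'])/2); return np.array([[f,0,d['cx']],[0,f,d['cy']],[0,0,1]])
def ray(d,px):
    p=cv2.undistortPoints(np.array(px,float).reshape(-1,1,2),K(d),np.array(d['distortion'],float)).reshape(-1,2)
    v=np.c_[p,np.ones(len(p))]@d['pose'][:3,:3].T
    return d['pose'][:3,3],v
def plane(d,px,z):
    o,v=ray(d,px); return o+v*((z-o[2])/v[:,2])[:,None]
def pts(d):
    vv,uu=np.mgrid[0:400,0:640]; o,v=ray(d,np.c_[uu.ravel(),vv.ravel()])
    P=o+v*d['depth'].reshape(-1,1); P[d['depth'].ravel()==0]=np.nan
    return P.reshape(400,640,3)
def proj(d,P):
    T=np.linalg.inv(d['pose']); return cv2.projectPoints(np.array(P,float).reshape(-1,1,3),cv2.Rodrigues(T[:3,:3])[0],T[:3,3],K(d),np.array(d['distortion'],float))[0].reshape(-1,2)
def tri(d1,p1,d2,p2):
    o1,v1=ray(d1,[p1]);o2,v2=ray(d2,[p2]);v1=v1[0];v2=v2[0]
    s=np.linalg.lstsq(np.c_[v1,-v2],o2-o1,rcond=None)[0]
    a=o1+s[0]*v1;b=o2+s[1]*v2; return (a+b)/2,np.linalg.norm(a-b)
def rect(P2):
    r=cv2.minAreaRect((np.array(P2)*1000).astype(np.float32)); return r
E
python3 - <<'E'
from h import *
a=cap('top','top0');b=cap('side','side0')
for d in(a,b): print(d['fovy'],d['distortion'],d['pose'].round(3).tolist())
o=bot.get_obs();print(o)
cv2.imwrite('pics/both0.png',np.vstack([cv2.resize(x['pixels'][:,:,::-1],(480,300),interpolation=cv2.INTER_AREA) for x in(a,b)]))
E
```

```text
55.84301643659012 [-0.08941884  0.          0.          0.          0.        ] [[0.021, -0.997, 0.076, 0.496], [-1.0, -0.022, -0.008, -0.114], [0.01, -0.076, -0.997, 1.254], [0.0, 0.0, 0.0, 1.0]]
54.59774863609917 [-0.07875546  0.          0.          0.          0.        ] [[-0.487, -0.756, 0.437, 0.071], [-0.873, 0.426, -0.237, 0.177], [-0.007, -0.497, -0.868, 1.095], [0.0, 0.0, 0.0, 1.0]]
{'t': 0.1, 'q': array([ 1.09588634,  0.47773333,  0.02235829,  1.55632067, -0.011468  ,
        1.10929947, -0.08311752]), 'joint_vel': array([ 0.00027538, -0.00055664,  0.00164388, -0.00254419,  0.00202888,
       -0.00169022,  0.000676  ]), 'joint_torque': array([ 4.98982292e-03, -5.97758389e+01,  1.61433164e+00, -2.81954241e+01,
        1.29441390e-02,  5.06174008e-03,  2.74126126e-05]), 'eef_pos': array([ 0.2418692 , -0.62962351,  0.23042607]), 'tool_rot': array([-7.84871580e-04,  9.83227775e-01,  1.82380031e-01, -2.24150476e-04]), 'contact_force': array([-0.51049666,  0.09340992, -0.25568994]), 'torque': array([0.05490745, 0.00914283, 0.00633427]), 'grasp_force': 0.0, 'gripper_width': 1.000608377520152}
```

View pics/top0.png

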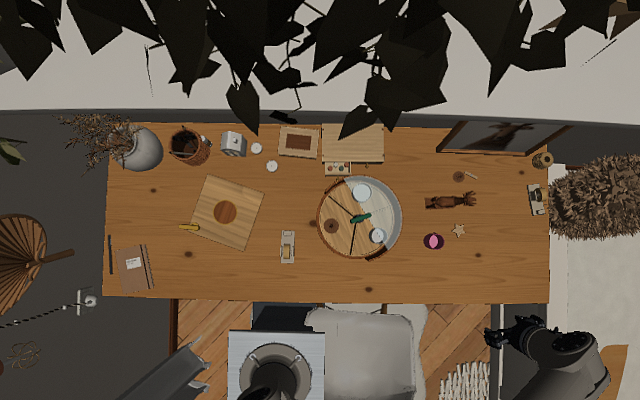

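View pics/side0.png

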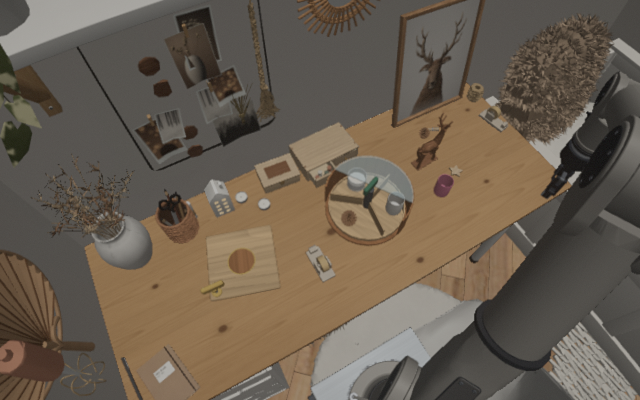

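Top view: stand around (226,212) with the brass knob at (188,227). Organiser around (359,217) with the green knob at (361,217). There are two pale things under the roof, at (361,192) and (378,236), and one of them is the candle. The pink beaker-shaped thing at (433,241) is a lookalike. I'll enlarge the views to tell the two apart, and measure.

```bash
python3 - <<'E'
from h import *
a=load('top0');b=load('side0')
def crop(d,x,y,w,h,s): return cv2.resize(d['pixels'][y:y+h,x:x+w,::-1],(w*s,h*s),interpolation=cv2.INTER_CUBIC)
A=crop(a,310,165,100,100,3);B=crop(b,315,145,110,100,3);C=crop(a,170,165,105,95,3);D=crop(b,190,215,105,95,3)
im=np.zeros((600,640,3),np.uint8);im[:300,:300]=A;im[:300,310:640]=B;im[305:590,:315]=C;im[305:590,320:635]=D
cv2.imwrite('pics/crop1.png',im)
# green & brass masks
for n,d in(('top',a),('side',b)):
    hsv=cv2.cvtColor(d['pixels'],cv2.COLOR_RGB2HSV);P=pts(d)
    for c,lo,hi in(('green',(70,90,20),(95,255,200)),('brass',(20,150,90),(32,255,255))):
        m=cv2.inRange(hsv,lo,hi);k,l,s,ce=cv2.connectedComponentsWithStats(m)
        for i in range(1,k):
            if s[i,4]>15:
                X=P[l==i];print(n,c,s[i].tolist(),ce[i].round(1),np.nanmedian(X,0).round(3),np.nanmax(X[:,2]).round(3))
P=pts(a)
for z0,z1,box in((.025,.05,(170,165,105,95)),):
    x,y,w,h=box;Q=P[y:y+h,x:x+w].reshape(-1,3);Q=Q[(Q[:,2]>z0)&(Q[:,2]<z1)]
    print('stand',rect(Q[:,:2]),len(Q)); A_=np.c_[Q[:,:2],np.ones(len(Q))];print(np.linalg.lstsq(A_,Q[:,2],rcond=None)[0])
print('table z',np.nanmedian(P[270:290,150:400,2]))
for px in((361,192),(378,236),(332,226),(233,143),(450,200),(288,245),(272,166)):
    print(px,P[px[1],px[0]].round(3))
E
```

```text
top green [351, 213, 20, 10, 87] [360.  217.7] [ 0.527 -0.252  0.149] 0.154
top brass [179, 223, 19, 8, 84] [189.1 226.5] [0.489 0.269 0.097] 0.105
stand ((554.5414428710938, 196.09457397460938), (256.131591796875, 210.06166076660156), 71.95419311523438) 3594
[ 0.01488909 -0.03342362  0.0407144 ]
table z 0.0013599603626470724
(361, 192) [ 0.607 -0.259  0.112]
(378, 236) [ 0.473 -0.327  0.026]
(332, 226) [ 0.502 -0.174  0.077]
(233, 143) [0.749 0.136 0.119]
(450, 200) [ 0.59  -0.539  0.101]
(288, 245) [ 0.439 -0.037  0.054]
(272, 166) [0.697 0.025 0.016]
```

View pics/crop1.png

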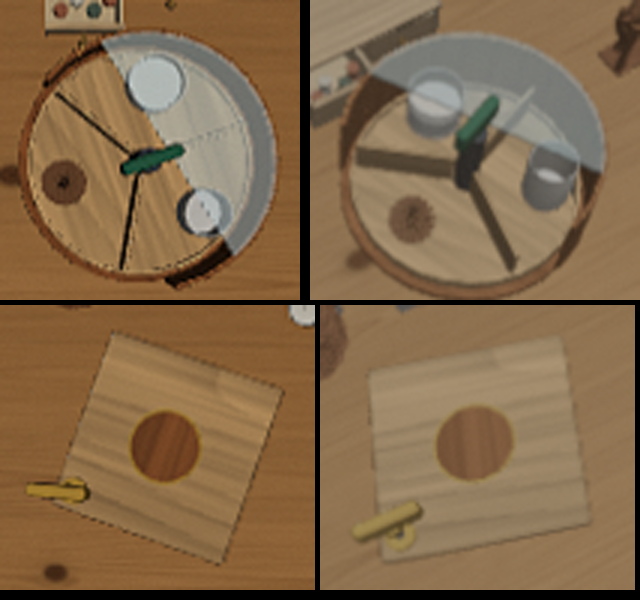

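The two pale things are at top-view pixels (361,192) and (378,236). The first is about 62 mm across, with a white fill inside a clear rim, which fits the candle. The second is about 52 mm across, which fits the beaker. I'll confirm with the wrist camera on the way over.

```bash
cat >> h.py <<'E'
from scipy.spatial.transform import Rotation as Ro
def R_(o): w=o['tool_rot'];return Ro.from_quat([w[1],w[2],w[3],w[0]]).as_matrix()
def shift(P,yaw=None,o=None):
    """shift cm in tool axes to bring TCP to world P; spin to make tool x point along yaw (mod pi)"""
    o=o or bot.get_obs();R=R_(o);s=R.T@(np.array(P)-o['eef_pos'])*100
    y0=np.arctan2(R[1,0],R[0,0]); sp=None
    if yaw is not None: sp=-((yaw-y0+np.pi/2)%np.pi-np.pi/2)
    return s.round(2), None if sp is None else round(sp,3), 'yaw now',round(y0,3)
E
python3 - <<'E'
from h import *
print(shift([.3,-.6,.33]),shift([.46,-.30,.36],0),shift([.47,-.05,.36],0),shift([.46,.26,.30],0))
E
```

```text
(array([ 6.49, -0.7 , -9.96]), None, 'yaw now', np.float64(0.367)) (array([ 32.18, -22.97, -12.93]), np.float64(0.367), 'yaw now', np.float64(0.367)) (array([ 42.08, -45.95, -12.89]), np.float64(0.367), 'yaw now', np.float64(0.367)) (array([ 52.27, -75.23,  -6.84]), np.float64(0.367), 'yaw now', np.float64(0.367))
```

```bash
python3 -m jog '[[2,0,-4,0],[6,-2,-8,0.1],[9,-4,-10,0.2],[12,-7,-13,0.3],[15,-9,-13,0.37],[18,-12,-13,0.37],[21,-14,-13,0.37],[24,-17,-13,0.37],[27,-19,-13,0.37],[30,-21,-13,0.37],[32,-23,-13,0.37],[32,-23,-13,0.37],[32,-23,-13,0.37],[32,-23,-13,0.37]]'
python3 - <<'E'
from h import *
d=cap('wrist','w1');o=bot.get_obs();print(d['fovy'],d['distortion'],d['pose'].round(3).tolist(),o['q'].round(2))
cv2.imwrite('pics/w1.png',d['pixels'][:,:,::-1])
print(shift([.47,0,.33],0),shift([.45,.24,.30],0))
E
```

```text
t: 1.27
eef_pos: [0.4578, -0.3012, 0.361]
tool_rot: [0.0, 1.0, -0.002, -0.0]
contact_force: [-0.1, -0.0, -0.8]
gripper_width: 0.999
grasp_force: 0.0
58.252422218125 [-0.06652145  0.          0.          0.          0.        ] [[-0.004, -0.953, -0.303, 0.536], [-1.0, 0.004, 0.001, -0.302], [-0.0, 0.303, -0.953, 0.504], [0.0, 0.0, 0.0, 1.0]] [ 0.56  0.17 -0.1   1.68  0.02  1.29 -1.12]
(array([  1.1 , -30.19,   3.09]), np.float64(-0.005), 'yaw now', np.float64(-0.005)) (array([ -1.02, -54.19,   6.08]), np.float64(-0.005), 'yaw now', np.float64(-0.005))
```

View pics/w1.png

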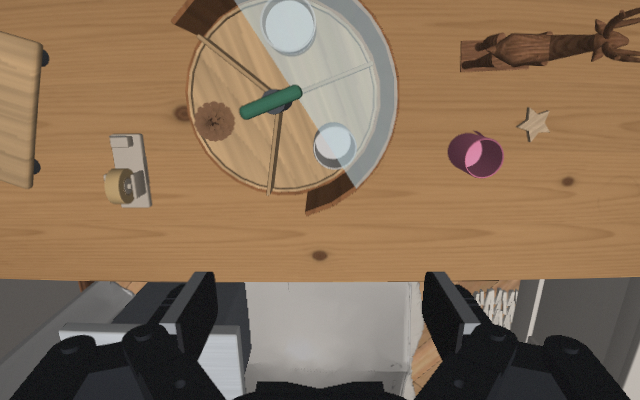

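Wrist view: green knob at (270,101), pinecone at (215,121), rear-bay things at (290,27) and (334,145), pink lookalike at (475,155). On to the screw knob, measured from two wrist places.

```bash
python3 -m jog '[[1,-4,0,0],[1,-8,0,0],[1,-12,0,0],[1,-16,1,0],[1,-20,2,0],[1,-24,2,0],[1,-28,3,0],[1,-32,3,0],[1,-36,4,0],[1,-40,5,0],[0,-44,6,0],[0,-48,6,0],[0,-48,6,0],[0,-48,6,0]]' >/dev/null
python3 -c "
from h import *
cap('wrist','w2')"
python3 -m jog '[[0,-4,0,0],[0,-8,0,0],[0,-8,0,0],[0,-8,0,0]]'
python3 - <<'E'
from h import *
b=cap('wrist','w3');a=load('w2');w1=load('w1');t=load('top0')
def blob(d,lo,hi,mn=40):
    m=cv2.inRange(cv2.cvtColor(d['pixels'],cv2.COLOR_RGB2HSV),lo,hi);k,l,s,ce=cv2.connectedComponentsWithStats(m)
    i=1+np.argmax(s[1:,4]);ys,xs=np.where(l==i);return np.c_[xs,ys],s[i].tolist()
r={}
for n,d in(('w2',a),('w3',b)):
    px,s=blob(d,(20,120,90),(32,255,255));P=pts(d);Q=P[px[:,1],px[:,0]];ok=Q[:,2]>np.nanmax(Q[:,2])-.006
    print(n,s,np.nanmax(Q[:,2]),rect(Q[ok][:,:2])); r[n]=px[ok].mean(0)
    # stand plate from depth
    M=(P[:,:,2]>.028)&(P[:,:,2]<.056);k,l,s,ce=cv2.connectedComponentsWithStats(M.astype(np.uint8));i=1+np.argmax(s[1:,4])
    S=P[l==i];print('stand',s[i].tolist(),rect(S[:,:2]),np.linalg.lstsq(np.c_[S[:,:2],np.ones(len(S))],S[:,2],rcond=None)[0].round(4))
    np.save(n+'S.npy',S)
print('knob tri',tri(a,r['w2'],b,r['w3']))
px,s=blob(w1,(70,60,20),(95,255,200));P=pts(w1);Q=P[px[:,1],px[:,0]];ok=Q[:,2]>np.nanmax(Q[:,2])-.006
print('green',s,np.nanmax(Q[:,2]),rect(Q[ok][:,:2]))
cv2.imwrite('pics/w23.png',np.vstack([cv2.resize(x['pixels'][:,:,::-1],(480,300)) for x in(a,b)]))
E
```

```text
t: 2.87
eef_pos: [0.4607, 0.2592, 0.3012]
tool_rot: [-0.0, 1.0, -0.001, -0.0]
contact_force: [0.3, -0.1, -0.2]
gripper_width: 1.001
grasp_force: 0.0
w2 [194, 125, 67, 29, 1142] 0.1011751069106509 ((490.5210876464844, 270.7306213378906), (62.20383834838867, 12.84444808959961), 86.61571502685547)
stand [222, 0, 227, 201, 32008] ((540.8544921875, 170.9715576171875), (201.1637725830078, 200.33355712890625), 72.37112426757812) [ 0.0173 -0.0341  0.0389]
w3 [274, 126, 65, 29, 1126] 0.10137108210544121 ((490.27911376953125, 271.294921875), (61.10501480102539, 12.442806243896484), 86.80274963378906)
stand [291, 0, 231, 202, 31725] ((540.9500732421875, 171.37258911132812), (199.81163024902344, 201.25804138183594), 71.84931945800781) [ 0.0171 -0.0346  0.039 ]
knob tri (array([0.48986801, 0.2707329 , 0.09427478]), np.float64(0.00013510311423267006))
green [240, 85, 62, 34, 891] 0.15137414890534312 ((528.9279174804688, -254.16757202148438), (13.142221450805664, 62.029170989990234), 20.532346725463867)
```

View pics/w23.png

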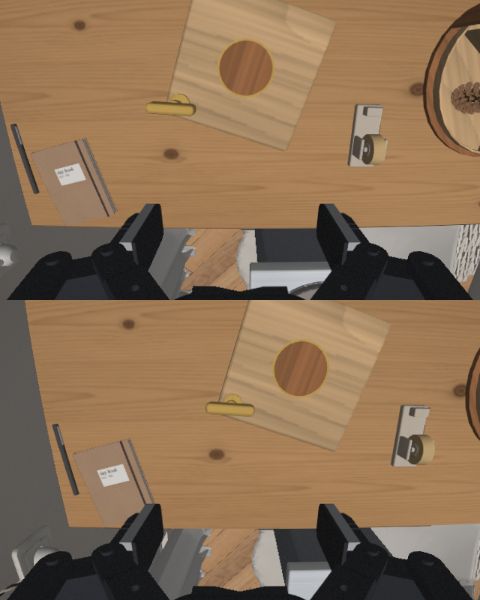

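The brass bar sits at about (230,108) in the upper picture, next to the stand's corner, and the ring is clear to see. Knob (0.490, 0.271, top about 0.098), stand (0.541, 0.171) and the 200 mm plate size all agree with the text. Next I'll compute the tilt against the desk plane and work out the approach.

```bash
cat >> h.py <<'E'
def tilt(d):
    P=pts(d);X=P.reshape(-1,3);c=np.array([.541,.171])
    r=Ro.from_euler('z',-18,degrees=True).as_matrix()[:2,:2];L=(X[:,:2]-c)@r
    f=lambda m:np.linalg.lstsq(np.c_[X[m,:2],np.ones(m.sum())],X[m,2],rcond=None)[0]
    s=f((abs(L)<.09).all(1)&(X[:,2]>.03)&(X[:,2]<.055)&~((L[:,0]<-.03)&(L[:,1]>.03)))
    t=f((abs(X[:,2])<.006)&(X[:,0]>.4)&(X[:,0]<.7)&(abs(X[:,1]-.17)<.25))
    g=(s-t)[:2];k=np.array([1,-1])/np.sqrt(2)@r.T
    return 'along diag',(g@k).round(4),'across',(g@np.array([k[1],-k[0]])).round(4),'est screw',(-(g@k)*.1103/.0025).round(2),'plate h mid',((s-t)@[*c,1]).round(4)
E
python3 - <<'E'
from h import *
print(tilt(load('w2')),tilt(load('w3')))
o=bot.get_obs();print(o['q'].round(2),shift([.490,.271,.13],1.513),shift([.490,.271,.069],1.513))
E
```

```text
('along diag', np.float64(0.0397), 'across', np.float64(0.0004), 'est screw', np.float64(-1.75), 'plate h mid', np.float64(0.0421)) ('along diag', np.float64(0.0396), 'across', np.float64(0.0003), 'est screw', np.float64(-1.75), 'plate h mid', np.float64(0.042))
[-0.14  0.22 -0.57  1.79  0.13  1.17 -2.32] (array([ 2.89, -1.39, 17.1 ]), np.float64(-1.518), 'yaw now', np.float64(-0.005)) (array([ 2.89, -1.39, 23.2 ]), np.float64(-1.518), 'yaw now', np.float64(-0.005))
```

```bash
python3 -m jog '[[2.9,-1.4,4,-0.12],[2.9,-1.4,8,-0.24],[2.9,-1.4,11,-0.36],[2.9,-1.4,14,-0.48],[2.9,-1.4,17,-0.6],[2.9,-1.4,17,-0.72],[2.9,-1.4,17,-0.84],[2.9,-1.4,17,-0.96],[2.9,-1.4,17,-1.08],[2.9,-1.4,17,-1.2],[2.9,-1.4,17,-1.32],[2.9,-1.4,17,-1.44],[2.9,-1.4,17,-1.52],[2.9,-1.4,17,-1.52]]'
python3 - <<'E'
from h import *
o=bot.get_obs();print(o['q'].round(2),shift([.490,.271,.069],1.513))
b=cap('wrist','w4')
m=cv2.inRange(cv2.cvtColor(b['pixels'],cv2.COLOR_RGB2HSV),(20,110,60),(32,255,255));P=pts(b);Q=P[m>0];Q=Q[Q[:,2]>.085]
print(len(Q),np.nanmax(Q[:,2]),rect(Q[:,:2]))
E
```

```text
t: 4.08
eef_pos: [0.4905, 0.2696, 0.1308]
tool_rot: [0.001, 0.727, 0.687, -0.001]
contact_force: [0.3, -0.4, -0.9]
gripper_width: 0.999
grasp_force: 0.0
[ 0.01  0.54 -0.82  1.88  0.49  0.93 -1.1 ] (array([ 0.15, -0.06,  6.18]), np.float64(0.002), 'yaw now', np.float64(1.515))
2703 0.144547255577337 ((495.93646240234375, 276.06158447265625), (55.80630874633789, 55.06080627441406), 30.992624282836914)
```

```bash
python3 -m jog '[[0.1,-0.1,3,0],[0.1,-0.1,6.2,0],[0.1,-0.1,6.2,0],[0.1,-0.1,6.2,0]]'; python3 -m jog '[[0,0,0,0],[0,0,0,0],[0,0,0,0],[0,0,0,0],[0,0,0,0],[0,0,0,0],[0,0,0,0],[0,0,0,0]]' 1 30
```

```text
t: 4.47
eef_pos: [0.4877, 0.2723, 0.0684]
tool_rot: [0.0, 0.727, 0.687, -0.002]
contact_force: [-0.3, -0.5, 0.0]
gripper_width: 0.998
grasp_force: 0.0
t: 5.13
eef_pos: [0.4892, 0.2746, 0.07]
tool_rot: [0.0, 0.726, 0.688, 0.001]
contact_force: [2.2, -0.4, 4.7]
gripper_width: 0.181
grasp_force: 29.4
```

```bash
python3 -m jog '[[0,0,0,0],[0,0,0,0],[-0.2,0,0,0],[-0.3,0,0,0],[-0.3,0,0,0],[-0.3,0,0,0],[-0.3,0,0,0]]' -0.3 30;  python3 - <<'E'
from h import *
a=bot.get_obs()
b=cap('top','top1');o=bot.get_obs();print(a['eef_pos'],o['eef_pos'],o['joint_vel'].round(3))
P=pts(b);S=P[165:260,170:275];
E
```

```text
t: 5.72
eef_pos: [0.4879, 0.2713, 0.0692]
tool_rot: [-0.0, 0.726, 0.688, -0.0]
contact_force: [0.5, -0.6, 0.3]
gripper_width: 0.651
grasp_force: 0.0
[0.48793615 0.2712798  0.06921992] [0.48800785 0.27134748 0.06925277] [-0.001  0.001  0.     0.001  0.002 -0.001 -0.   ]
```

```bash
python3 -m jog '[[0,0.2,0,0],[0,0.2,0,0],[0,0.2,0,0]]'; python3 -m jog '[[0,0,0,0],[0,0,0,0],[0,0,0,0],[0,0,0,0],[0,0,0,0],[0,0,0,0]]' 1 30;  python3 -m jog '[[0,0,0,0.1],[0,0,0,0.2],[0,0,0,0.3],[0,0,0,0.4],[0,0,0,0.5],[0,0,0,0.6],[0,0,0,0.7],[0,0,0,0.8],[0,0,0,0.9],[0,0,0,1.0],[0,0,0,1.1],[0,0,0,1.2],[0,0,0,1.3],[0,0,0,1.4],[0,0,0,1.4]]'; python3 -c "
from h import *
o=bot.get_obs();print(o['q'].round(2),shift([.49,.271,.07],0)[3:],o['torque'])"
```

```text
t: 6.02
eef_pos: [0.4902, 0.2712, 0.0693]
tool_rot: [0.0, 0.726, 0.688, 0.0]
contact_force: [-0.4, -0.0, -0.4]
gripper_width: 0.65
grasp_force: 0.0
t: 6.52
eef_pos: [0.4899, 0.2713, 0.0694]
tool_rot: [-0.0, 0.726, 0.688, -0.0]
contact_force: [-1.8, -0.4, 2.9]
gripper_width: 0.182
grasp_force: 29.2
t: 7.77
eef_pos: [0.4905, 0.2702, 0.0694]
tool_rot: [0.001, 0.998, 0.056, 0.0]
contact_force: [-0.4, -2.4, 2.4]
gripper_width: 0.179
grasp_force: 29.4
[-0.28  0.53 -0.43  1.94  0.32  0.74 -2.36] (np.float64(0.113),) [-0.64294163 -0.12448073  0.00122207]
```

```bash
python3 -m jog '[[0,0,0,0.1],[0,0,0,0.2],[0,0,0,0.3],[0,0,0,0.4],[0,0,0,0.4],[0,0,0,0.4]]'; python3 -m jog '[[0,0,0,0],[0,0,0,0],[0,0,0,0],[0,0,0,0]]' -0.3;  python3 -m jog '[[0,0,-4,0],[0,0,-8,0],[-0.5,0,-12,0],[-1,0,-16,0],[-2,0,-20,0],[-3,0,-23,0],[-3,0,-23,0],[-3,0,-23,0]]';python3 - <<'E'
from h import *
b=cap('wrist','w5');print(tilt(b));o=bot.get_obs();print(o['q'].round(2),shift([.49,.271,.07],0)[3:])
P=pts(b);M=(P[:,:,2]>.028)&(P[:,:,2]<.056);k,l,s,ce=cv2.connectedComponentsWithStats(M.astype(np.uint8));i=1+np.argmax(s[1:,4]);print(s[i].tolist(),rect(P[l==i][:,:2]))
m=cv2.inRange(cv2.cvtColor(b['pixels'],cv2.COLOR_RGB2HSV),(20,110,60),(32,255,255));Q=P[(m>0)&(P[:,:,2]>.085)&(P[:,:,2]<.12)];print(rect(Q[:,:2]))
E
```

```text
t: 8.27
eef_pos: [0.4906, 0.2705, 0.0694]
tool_rot: [0.0, 0.99, -0.139, 0.0]
contact_force: [1.6, -3.4, 2.4]
gripper_width: 0.184
grasp_force: 29.4
t: 8.6
eef_pos: [0.4897, 0.2718, 0.0692]
tool_rot: [-0.0, 0.99, -0.14, -0.0]
contact_force: [0.2, 0.4, 0.6]
gripper_width: 0.646
grasp_force: 0.0
t: 9.27
eef_pos: [0.4615, 0.2808, 0.3014]
tool_rot: [-0.001, 0.99, -0.14, 0.002]
contact_force: [0.2, -0.3, -1.1]
gripper_width: 0.647
grasp_force: 0.0
('along diag', np.float64(0.0004), 'across', np.float64(-0.0004), 'est screw', np.float64(-0.02), 'plate h mid', np.float64(0.042))
[-0.31  0.22 -0.41  1.77  0.1   1.16 -2.6 ] (np.float64(-0.282),)
[303, 0, 196, 163, 28497] ((527.6639404296875, 175.5831298828125), (199.43841552734375, 172.00889587402344), 71.8774642944336)
((492.5882568359375, 268.8115234375), (13.72568416595459, 61.772674560546875), 73.74864196777344)
```

```bash
python3 -c "
from h import *
print(shift([.55,.17,.32],0))"; python3 -m jog '[[4,2,0,0],[8,4,0,0.0],[11,7,-1,-0.1],[11,8,-2,-0.2],[11,8,-2,-0.28],[11,8,-2,-0.28],[11,8,-2,-0.28]]';python3 - <<'E'
from h import *
for i in range(3):
    b=cap('wrist','w6');print(tilt(b))
o=bot.get_obs();print(o['q'].round(2),o['eef_pos'])
P=pts(b);M=(P[:,:,2]>.028)&(P[:,:,2]<.056);k,l,s,ce=cv2.connectedComponentsWithStats(M.astype(np.uint8));i=1+np.argmax(s[1:,4]);print(s[i].tolist(),rect(P[l==i][:,:2]))
m=cv2.inRange(cv2.cvtColor(b['pixels'],cv2.COLOR_RGB2HSV),(20,110,60),(32,255,255));Q=P[(m>0)&(P[:,:,2]>.085)&(P[:,:,2]<.12)];print(rect(Q[:,:2]))
E
```

```text
(array([11.6 ,  8.07, -2.04]), np.float64(-0.282), 'yaw now', np.float64(-0.282))
t: 9.9
eef_pos: [0.5439, 0.1718, 0.3174]
tool_rot: [0.0, 1.0, -0.003, -0.002]
contact_force: [0.1, 0.0, 0.1]
gripper_width: 0.649
grasp_force: 0.0
('along diag', np.float64(0.0003), 'across', np.float64(-0.0006), 'est screw', np.float64(-0.01), 'plate h mid', np.float64(0.042))
('along diag', np.float64(0.0003), 'across', np.float64(-0.0007), 'est screw', np.float64(-0.02), 'plate h mid', np.float64(0.042))
('along diag', np.float64(0.0), 'across', np.float64(-0.0005), 'est screw', np.float64(-0.0), 'plate h mid', np.float64(0.042))
[-0.11  0.26 -0.37  1.68  0.1   1.22 -2.08] [0.54373393 0.17287132 0.31820767]
[221, 53, 209, 206, 27052] ((541.6690063476562, 170.6778564453125), (201.085205078125, 199.8397979736328), 71.71411895751953)
((492.6138916015625, 268.5085144042969), (12.899992942810059, 61.7577018737793), 72.75936126708984)
```

The stand is level (slopes under 0.001) and hasn't moved. On to the organiser.

```bash
python3 -m jog '[[0,4,0,0],[0,8,0,0],[0,12,0,0],[0,16,0,0],[0,20,0,0],[0,24,0,0],[0,28,0,0],[0,32,0,0],[0,36,0,0],[0,38,0,0],[0,38,0,0],[0,38,0,0]]';python3 - <<'E'
from h import *
b=cap('wrist','w7');P=pts(b)
m=cv2.inRange(cv2.cvtColor(b['pixels'],cv2.COLOR_RGB2HSV),(70,60,20),(95,255,200));Q=P[(m>0)&(P[:,:,2]>.13)&(P[:,:,2]<.17)];print(len(Q),np.nanmax(Q[:,2]),rect(Q[:,:2]))
ys,xs=np.where((m>0)&(P[:,:,2]>.14)&(P[:,:,2]<.17));p7=[xs.mean(),ys.mean()]
w=load('w1');Pw=pts(w);m=cv2.inRange(cv2.cvtColor(w['pixels'],cv2.COLOR_RGB2HSV),(70,60,20),(95,255,200));ys,xs=np.where((m>0)&(Pw[:,:,2]>.14)&(Pw[:,:,2]<.17));print('tri',tri(w,[xs.mean(),ys.mean()],b,p7),p7)
u,v=proj(b,[[.529,-.254,.05]])[0];u=int(u);v=int(v);print(u,v,proj(b,[[.613,-.268,.07],[.475,-.32,.08]]))
y0=max(0,v-115);c=b['pixels'][y0:y0+230,max(0,u-130):u+130,::-1];print('crop origin',max(0,u-130),y0)
cv2.imwrite('pics/crop7.png',cv2.resize(c,None,fx=2.5,fy=2.5,interpolation=cv2.INTER_CUBIC))
E
```

```text
t: 11.05
eef_pos: [0.543, -0.2084, 0.3186]
tool_rot: [-0.0, 1.0, -0.003, -0.001]
contact_force: [-0.5, 1.2, -1.0]
gripper_width: 0.646
grasp_force: 0.0
1187 0.15137136283684532 ((529.4511108398438, -253.01348876953125), (13.330169677734375, 62.168216705322266), 20.232267379760742)
tri (array([ 0.52850786, -0.25399417,  0.14011778]), np.float64(0.0007665118859265061)) [np.float64(367.7693079237713), np.float64(197.3741223671013)]
358 175 [[375.30924036 101.58720062]
 [417.28393013 227.25234404]]
crop origin 228 60
```

View pics/crop7.png

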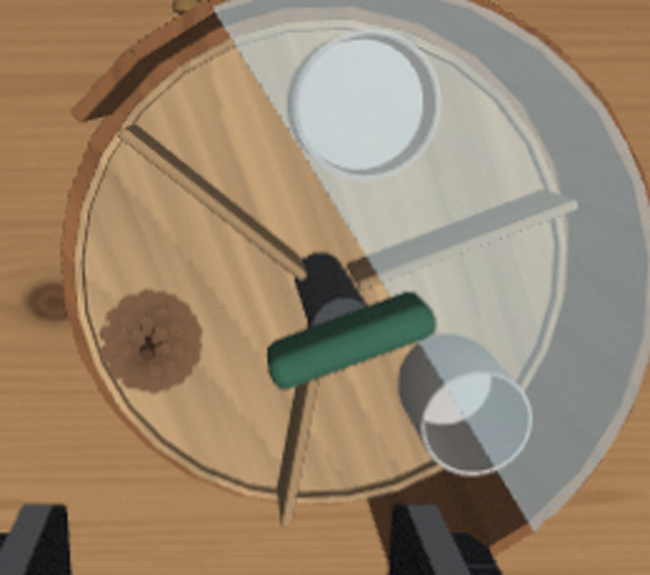

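Enlarged view: the wide, low, filled glass at crop (365,103), camera pixel (374,101), is the candle. The tall hollow thing at crop (460,410) is the white beaker. The pinecone is at (150,340), and the pink lookalike isn't inside the organiser. The candle is 120° clockwise of the front, so the turntable must turn 2.09 rad counter-clockwise.

```bash
python3 - <<'E'
from h import *
print(plane(load('w7'),[[374,101]],.073),bot.get_obs()['q'].round(2),shift([.529,-.2535,.121],-1.218))
E
python3 -m jog '[[-1.4,4.5,2,0.12],[-1.4,4.5,4,0.24],[-1.4,4.5,6,0.36],[-1.4,4.5,8,0.48],[-1.4,4.5,10,0.6],[-1.4,4.5,12,0.72],[-1.4,4.5,14,0.84],[-1.4,4.5,15,0.96],[-1.4,4.5,15,1.08],[-1.4,4.5,15,1.2],[-1.4,4.5,15,1.21],[-1.4,4.5,15,1.21]]'
python3 -c "
from h import *
print(bot.get_obs()['q'].round(2),shift([.529,-.2535,.121],-1.218))"
```

```text
[[ 0.61366072 -0.26615757  0.073     ]] [ 0.38  0.26 -0.15  1.67  0.04  1.22 -1.35] (array([-1.42,  4.7 , 19.78]), np.float64(1.215), 'yaw now', np.float64(-0.003))
t: 12.1
eef_pos: [0.5299, -0.2508, 0.1693]
tool_rot: [-0.0, 0.823, -0.568, -0.0]
contact_force: [0.8, -0.6, 1.0]
gripper_width: 0.648
grasp_force: 0.0
[ 0.27  0.4   0.09  1.84 -0.04  0.91 -2.4 ] (array([0.23, 0.18, 4.83]), np.float64(0.011), 'yaw now', np.float64(-1.207))
```

```bash
python3 -m jog '[[0.2,0.2,2.5,0.01],[0.2,0.2,4.8,0.01],[0.2,0.2,4.8,0.01],[0.2,0.2,4.8,0.01],[0.2,0.2,4.8,0.01]]'; python3 -c "
from h import *
print(shift([.529,-.2535,.121],-1.218))"; python3 -m jog '[[0,0,0,0],[0,0,0,0],[0,0,0,0],[0,0,0,0],[0,0,0,0],[0,0,0,0]]' 1 30; python3 -m jog '[[0,0,0,-0.05],[0,0,0,-0.15],[0,0,0,-0.25],[0,0,0,-0.35],[0,0,0,-0.45],[0,0,0,-0.55],[0,0,0,-0.65],[0,0,0,-0.75],[0,0,0,-0.85],[0,0,0,-0.95],[0,0,0,-1.05],[0,0,0,-1.1],[0,0,0,-1.1]]'
```

```text
t: 12.52
eef_pos: [0.5288, -0.2552, 0.1224]
tool_rot: [-0.0, 0.819, -0.573, 0.001]
contact_force: [0.6, -0.8, 0.3]
gripper_width: 0.649
grasp_force: 0.0
(array([-0.16, -0.08,  0.14]), np.float64(-0.003), 'yaw now', np.float64(-1.221))
t: 13.02
eef_pos: [0.5286, -0.2556, 0.1223]
tool_rot: [-0.0, 0.819, -0.574, 0.001]
contact_force: [-0.4, 0.7, 6.4]
gripper_width: 0.156
grasp_force: 29.7
t: 14.1
eef_pos: [0.5302, -0.2537, 0.1223]
tool_rot: [-0.001, 0.998, -0.059, 0.002]
contact_force: [3.4, 4.9, 4.3]
gripper_width: 0.158
grasp_force: 29.5
```

```bash
python3 -m jog '[[0,0,0,-0.05],[0,0,0,-0.15],[0,0,0,-0.25],[0,0,0,-0.35],[0,0,0,-0.45],[0,0,0,-0.55],[0,0,0,-0.65],[0,0,0,-0.75],[0,0,0,-0.85],[0,0,0,-0.93],[0,0,0,-0.99],[0,0,0,-0.99],[0,0,0,-0.99]]'; python3 -m jog '[[0,0,0,0],[0,0,0,0],[0,0,0,0],[0,0,0,0],[0,0,0,0]]' -0.3;  python3 -m jog '[[0,0,-4,0],[0,0,-8,0],[0,0,-12,0],[0,0,-16,0],[0,0,-20,0],[0,0,-20,0.1],[0,0,-20,0.2],[0,0,-20,0.3],[0,0,-20,0.4],[0,0,-20,0.5],[0,0,-20,0.6],[0,0,-20,0.7],[0,0,-20,0.87],[0,0,-20,0.87]]' -1; python3 - <<'E'
from h import *
b=cap('wrist','w8');o=bot.get_obs();print(o['q'].round(2),shift([.53,-.25,.3],0))
u,v=proj(b,[[.52,-.23,.05]])[0];u=int(u);v=int(v);y0=max(0,v-115);x0=max(0,u-130);c=b['pixels'][y0:y0+230,x0:x0+260,::-1];print('crop origin',x0,y0)
cv2.imwrite('pics/crop8.png',cv2.resize(c,None,fx=2.5,fy=2.5,interpolation=cv2.INTER_CUBIC))
E
```

```text
t: 15.18
eef_pos: [0.5294, -0.2516, 0.1223]
tool_rot: [-0.001, 0.907, 0.422, 0.001]
contact_force: [-0.7, 9.8, 7.9]
gripper_width: 0.162
grasp_force: 30.2
t: 15.6
eef_pos: [0.5277, -0.256, 0.1211]
tool_rot: [0.0, 0.908, 0.42, -0.0]
contact_force: [-0.1, -0.8, -0.8]
gripper_width: 0.65
grasp_force: 0.0
t: 16.77
eef_pos: [0.5278, -0.2557, 0.3212]
tool_rot: [0.0, 1.0, -0.005, -0.0]
contact_force: [0.3, 0.4, -0.1]
gripper_width: 1.001
grasp_force: 0.0
[ 0.6   0.28 -0.31  1.64  0.09  1.23 -1.32] (array([ 0.22, -0.57,  2.12]), np.float64(-0.009), 'yaw now', np.float64(-0.009))
crop origin 167 55
```

View pics/crop8.png

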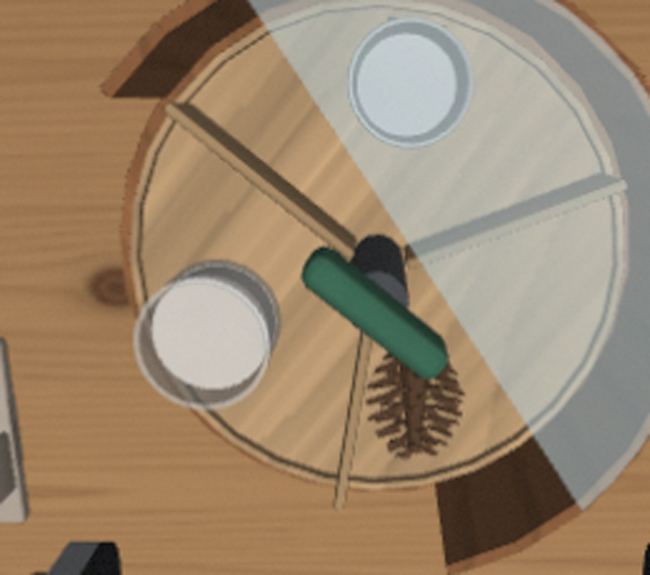

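The candle (crop (205,335)) now stands in the middle of the open front. The pinecone and beaker are still in their bays. Measuring the candle.

```bash
python3 - <<'E'
from h import *
b=load('w8');P=pts(b)
hsv=cv2.cvtColor(b['pixels'],cv2.COLOR_RGB2HSV)
m=cv2.inRange(hsv,(0,0,140),(180,60,255));m[:, :167]=0;m[:140]=0;m[230:]=0;m[:,300:]=0
k,l,s,ce=cv2.connectedComponentsWithStats(m);i=1+np.argmax(s[1:,4]);Q=P[l==i]
print(s[i].tolist(),ce[i],np.nanmedian(Q,0),rect(Q[np.isfinite(Q[:,0])][:,:2]))
print('rim',plane(b,[[248.2,191]],.073))
t=cap('top','top2');Pt=pts(t);m=cv2.inRange(cv2.cvtColor(t['pixels'],cv2.COLOR_RGB2HSV),(0,0,140),(180,60,255))
k,l,s,ce=cv2.connectedComponentsWithStats(m)
for j in range(1,k):
    if 60<s[j,4]<600 and 315<ce[j][0]<405 and 175<ce[j][1]<260:
        print('top',s[j].tolist(),ce[j],np.nanmedian(Pt[l==j],0),tri(b,ce[i],t,ce[j]))
c=np.array([.529,-.2535]);print('ideal',c+.085*np.array([np.cos(1.923),np.sin(1.923)]))
E
```

```text
[220, 166, 55, 53, 1914] [249.03605016 189.51724138] [ 0.4978378  -0.17216671  0.04958845] ((493.8404846191406, -176.44241333007812), (73.9138412475586, 61.43577575683594), 23.993358612060547)
rim [[ 0.50159099 -0.17525499  0.073     ]]
top [346, 181, 29, 26, 384] [360.77864583 190.7265625 ] [ 0.61380025 -0.25934015  0.10951061] (array([ 0.60084765, -0.22617551,  0.40080354]), np.float64(0.0382700565580047))
top [323, 218, 19, 19, 269] [331.42379182 227.11895911] [ 0.49892071 -0.17290762  0.05072998] (array([ 0.56243491, -0.18680161,  0.36820231]), np.float64(0.14081084252829568))
ideal [ 0.4996778  -0.17371774]
```

```bash
python3 - <<'E'
from h import *
b=load('w8');t=load('top2');print(tri(b,[249.04,189.5],t,[331.42,227.12]))
print(shift([.4995,-.1738,.15],1.923))
E
python3 -m jog '[[-1,-3,1,-0.12],[-2,-6,2,-0.24],[-2.8,-8.2,4,-0.36],[-2.8,-8.2,6,-0.48],[-2.8,-8.2,8,-0.6],[-2.8,-8.2,10,-0.72],[-2.8,-8.2,12,-0.84],[-2.8,-8.2,14,-0.96],[-2.8,-8.2,16,-1.08],[-2.8,-8.2,17,-1.2],[-2.8,-8.2,17,-1.32],[-2.8,-8.2,17,-1.44],[-2.8,-8.2,17,-1.56],[-2.8,-8.2,17,-1.68],[-2.8,-8.2,17,-1.8],[-2.8,-8.2,17,-1.93],[-2.8,-8.2,17,-1.93],[-2.8,-8.2,17,-1.93]]'
python3 - <<'E'
from h import *
print(shift([.4995,-.1738,.030],1.923),bot.get_obs()['q'].round(2))
E
```

```text
(array([ 0.49895802, -0.17327949,  0.05715363]), np.float64(0.0006039238162064839))
(array([-2.86, -8.18, 17.12]), np.float64(1.215), 'yaw now', np.float64(-0.004))
t: 18.37
eef_pos: [0.5002, -0.1736, 0.1512]
tool_rot: [-0.0, 0.572, 0.82, 0.0]
contact_force: [0.4, -0.5, -0.3]
gripper_width: 1.001
grasp_force: 0.0
(array([ 0.  , -0.07, 12.12]), np.float64(0.001), 'yaw now', np.float64(1.924)) [ 0.77  0.42 -0.68  1.94  0.33  0.89  0.27]
```

```bash
python3 -m jog '[[0,0,3,0],[0,0,6,0],[0,0,9,0],[0,0,11,0],[0,0,12,0],[0,0,12,0],[0,0,12,0]]'; python3 -m jog '[[0,0,0,0],[0,0,0,0],[0,0,0,0],[0,0,0,0],[0,0,0,0],[0,0,0,0]]' 1 30; python3 -m jog '[[0,0,-0.5,0],[0,0,-1.5,0],[0,0,-3,0],[0,0,-3,0],[0,0,-3,0]]'
```

```text
t: 18.95
eef_pos: [0.5006, -0.1733, 0.0317]
tool_rot: [0.0, 0.571, 0.821, 0.0]
contact_force: [-0.5, -0.1, 0.8]
gripper_width: 0.998
grasp_force: 0.0
t: 19.45
eef_pos: [0.5014, -0.1737, 0.0329]
tool_rot: [0.001, 0.571, 0.821, 0.0]
contact_force: [-1.3, 0.0, 7.5]
gripper_width: 0.714
grasp_force: 32.5
t: 19.87
eef_pos: [0.5009, -0.1737, 0.0624]
tool_rot: [0.001, 0.571, 0.821, 0.0]
contact_force: [0.4, -0.2, -2.1]
gripper_width: 0.716
grasp_force: 33.3
```

```bash
python3 - <<'E'
from h import *
b=load('w6');hsv=cv2.cvtColor(b['pixels'],cv2.COLOR_RGB2HSV)
u,v=proj(b,[[.541,.171,.042]])[0].astype(int);c=hsv[v-5:v+6,u-5:u+6].reshape(-1,3).mean(0);print(u,v,c)
m=(abs(hsv.astype(int)-c)<[8,50,35]).all(2).astype(np.uint8);m[:53]=0
m=cv2.morphologyEx(m,cv2.MORPH_OPEN,np.ones((5,5)));k,l,s,ce=cv2.connectedComponentsWithStats(m);i=l[v,u]
ys,xs=np.where(l==i);Q=plane(b,np.c_[xs,ys],.042);(x,y),r=cv2.minEnclosingCircle((Q[:,:2]*1000).astype(np.float32));print(s[i].tolist(),Q.mean(0),x,y,r)
d=pts(b)[l==i];print(np.nanmedian(d,0))
print(shift([.5,-.1737,.18]),shift([.53,.0,.18]),shift([.541,.171,.18]))
E
```

```text
320 164 [ 12.5785124  140.19008264 146.50413223]
[0, 53, 640, 335, 137265] [0.50230162 0.17886455 0.042     ] 464.5226745605469 124.8591537475586 466.5193786621094
[0.50628533 0.18772827 0.00060106]
(array([  0.02,  -0.07, -11.77]), None, 'yaw now', np.float64(1.926)) (array([ 15.26,   8.79, -11.77]), None, 'yaw now', np.float64(1.926)) (array([ 30.91,  15.78, -11.79]), None, 'yaw now', np.float64(1.926))
```

```bash
python3 -m jog '[[0,0,-2,0],[0,0,-5,0],[1,0.5,-8,0],[4,2,-11,0],[7,4,-12,0],[10,5.5,-12,0],[13,7.5,-12,0],[16,9,-12,0],[19,10,-12,0],[22,11.5,-12,0],[25,13,-12,0],[28,14.5,-12,0],[30,15.5,-12,0],[31,15.8,-12,0],[31,15.8,-12,0],[31,15.8,-12,0]]'
python3 - <<'E'
from h import *
b=load('w6');g=b['pixels'][:,:,1];P=pts(b)
r=Ro.from_euler('z',-18,degrees=True).as_matrix()[:2,:2]
L=(P[:,:,:2]-[.541,.171])@r;reg=(abs(L)<.06).all(2)&(abs(P[:,:,2]-.042)<.01)
t,_=cv2.threshold(g[reg].reshape(-1,1),0,255,cv2.THRESH_OTSU);m=(reg&(g<t)).astype(np.uint8);m=cv2.morphologyEx(m,cv2.MORPH_OPEN,np.ones((3,3)))
ys,xs=np.where(m);Q=plane(b,np.c_[xs,ys],.042);print(t,len(Q),Q.mean(0),cv2.minEnclosingCircle((Q[:,:2]*1000).astype(np.float32)),np.nanmedian(P[m>0],0))
print(shift([.541,.171,.0545]))
E
```

```text
t: 21.2
eef_pos: [0.5398, 0.1713, 0.1806]
tool_rot: [-0.0, 0.571, 0.821, -0.001]
contact_force: [0.2, -0.1, -1.7]
gripper_width: 0.711
grasp_force: 33.8
120.0 3173 [0.54193795 0.17088913 0.042     ] ((541.3013916015625, 170.87762451171875), 38.015865325927734) [0.54250904 0.17056019 0.04292976]
(array([-0.06,  0.12, 12.61]), None, 'yaw now', np.float64(1.927))
```

```bash
python3 -m jog '[[0,0.1,3,0],[0,0.2,6,0],[0,0.2,9,0],[0,0.2,11,0],[0,0.2,11.8,0],[0,0.2,11.8,0],[0,0.2,11.8,0]]'; python3 -m jog '[[0,0,0.2,0],[0,0,0.4,0],[0,0,0.5,0],[0,0,0.5,0]]'
```

```text
t: 21.78
eef_pos: [0.5427, 0.1717, 0.0637]
tool_rot: [0.0, 0.571, 0.821, -0.0]
contact_force: [-0.6, -0.4, -1.5]
gripper_width: 0.713
grasp_force: 33.8
t: 22.12
eef_pos: [0.5425, 0.1729, 0.0588]
tool_rot: [0.0, 0.571, 0.821, 0.0]
contact_force: [-0.0, -0.0, -2.3]
gripper_width: 0.705
grasp_force: 33.8
```

```bash
python3 -c "
from h import *
print(bot.get_obs()['contact_force'],shift([.5415,.171,.0545]))
b=cap('side','side2');P=pts(b);u,v=proj(b,[[.54,.17,.06]])[0].astype(int);cv2.imwrite('pics/crop9.png',cv2.resize(b['pixels'][v-70:v+60,u-90:u+90,::-1],None,fx=3,fy=3,interpolation=cv2.INTER_CUBIC))"
```

```text
[-0.04908516 -0.0121865  -2.26380741] (array([-0.14, -0.16,  0.43]), None, 'yaw now', np.float64(1.927))
```

Still hanging free (weight −2.3 N); lower in small steps.

```bash
python3 -m jog '[[-0.1,-0.1,0.1,0],[-0.1,-0.1,0.2,0],[-0.1,-0.1,0.2,0],[-0.1,-0.1,0.2,0]]';python3 -m jog '[[0,0,0.05,0],[0,0,0.1,0],[0,0,0.1,0],[0,0,0.1,0]]';python3 -m jog '[[0,0,0.05,0],[0,0,0.1,0],[0,0,0.1,0],[0,0,0.1,0]]'
```

```text
t: 22.5
eef_pos: [0.5415, 0.1716, 0.0562]
tool_rot: [-0.0, 0.571, 0.821, -0.0]
contact_force: [0.7, -0.2, -1.9]
gripper_width: 0.709
grasp_force: 33.8
t: 22.83
eef_pos: [0.5416, 0.1717, 0.0553]
tool_rot: [-0.0, 0.571, 0.821, -0.0]
contact_force: [-0.4, -0.2, -1.7]
gripper_width: 0.713
grasp_force: 33.8
t: 23.17
eef_pos: [0.5416, 0.1717, 0.0549]
tool_rot: [0.0, 0.571, 0.821, -0.0]
contact_force: [-2.5, -0.7, 5.1]
gripper_width: 0.709
grasp_force: 34.5
```

```bash
python3 -m jog '[[0,0,0,0],[0,0,0,0],[0,0,0,0],[0,0,0,0],[0,0,0,0],[0,0,0,0]]' -1; python3 -m jog '[[0,0,-1,0],[0,0,-3,0],[0,0,-6,0],[0,0,-10,0],[0,0,-14,0],[0,0,-18,0],[0,0,-22,0],[0,4,-26,-0.12],[0,8,-26,0],[0,12,-26,0],[0,16,-26,0],[0,16,-26,0],[0,16,-26,0]]'; python3 - <<'E'
from h import *
b=cap('wrist','w9');s=cap('side','side3');t=cap('top','top3');o=bot.get_obs();print(o['eef_pos'],proj(b,[[.541,.171,.05]]))
for n,d in(('w',b),('top',t)):
    P=pts(d);r=Ro.from_euler('z',-18,degrees=True).as_matrix()[:2,:2]
    X=P.reshape(-1,3);near=(np.hypot(X[:,0]-.541,X[:,1]-.171)<.06)&(X[:,2]>.055);Q=X[near];print(n,len(Q),Q.mean(0) if len(Q) else '',Q[:,2].max() if len(Q) else '', rect(Q[:,:2]) if len(Q) else '')
    print(tilt(d))
    M=(P[:,:,2]>.028)&(P[:,:,2]<.056);k,l,st,ce=cv2.connectedComponentsWithStats(M.astype(np.uint8));i=1+np.argmax(st[1:,4]);print(st[i].tolist(),rect(P[l==i][:,:2]))
def crop(d,c,w,h,f):
    u,v=proj(d,[c])[0].astype(int);y=np.clip(v-h,0,400-2*h);x=np.clip(u-w,0,640-2*w);return cv2.resize(d['pixels'][y:y+2*h,x:x+2*w,::-1],(400,300),interpolation=cv2.INTER_CUBIC)
cv2.imwrite('pics/fin.png',np.vstack([np.hstack([crop(t,[.541,.171,.05],60,45,1),crop(s,[.541,.171,.05],60,45,1)]),np.hstack([crop(t,[.53,-.25,.05],60,45,1),cv2.resize(b['pixels'][:,:,::-1],(400,300))])]))
E
```

```text
t: 23.67
eef_pos: [0.5416, 0.1716, 0.0542]
tool_rot: [-0.0, 0.571, 0.821, 0.0]
contact_force: [-0.1, 0.2, -0.1]
gripper_width: 0.997
grasp_force: 0.0
t: 24.75
eef_pos: [0.6927, 0.2283, 0.313]
tool_rot: [-0.001, 0.571, 0.821, 0.0]
contact_force: [0.0, 0.7, 0.0]
gripper_width: 0.999
grasp_force: 0.0
[0.69045096 0.2274729  0.31484352] [[178.99823962 165.29683223]]
w 3394 [0.54128103 0.17225409 0.07714438] 0.09741123868792756 ((542.5359497070312, 172.62600708007812), (62.154335021972656, 61.385040283203125), 46.068809509277344)
('along diag', np.float64(-0.0005), 'across', np.float64(-0.0011), 'est screw', np.float64(0.02), 'plate h mid', np.float64(0.042))
[75, 40, 225, 229, 23210] ((542.1614990234375, 171.18801879882812), (200.54368591308594, 199.50051879882812), 71.74976348876953)
top 1650 [0.55943989 0.1467413  0.60888161] 0.7191090648671878 ((555.7032470703125, 156.63015747070312), (101.52168273925781, 82.7872543334961), 71.52192687988281)
('along diag', np.float64(-0.0011), 'across', np.float64(0.0004), 'est screw', np.float64(0.05), 'plate h mid', np.float64(0.0423))
[202, 174, 63, 69, 2046] ((553.4940185546875, 165.14633178710938), (197.83126831054688, 174.69378662109375), 71.88341522216797)
```

View pics/fin.png

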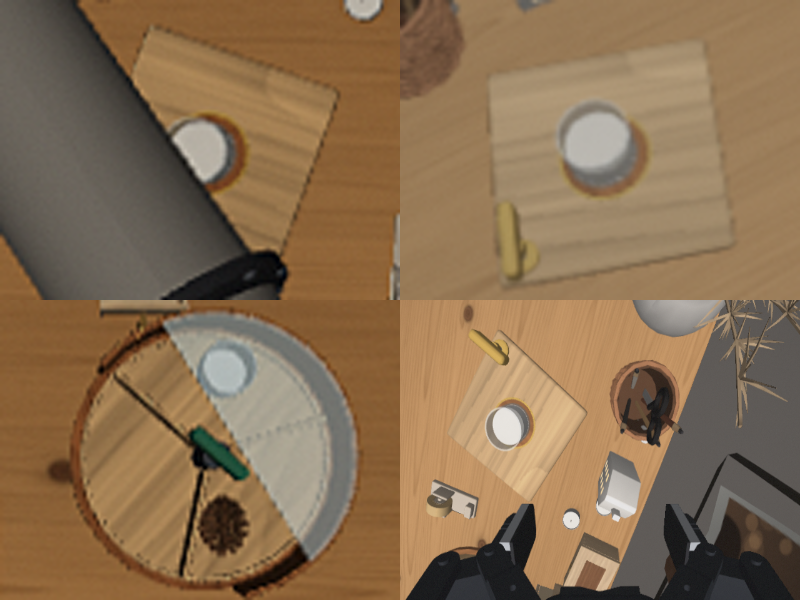

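The candle stands upright and centred in the ring (within 2 mm). The stand is level and where it was, and the beaker and pinecone are in their bays. The arm is clear.

```bash
python3 -c "
from station import bot
print(bot.hand_in())"
```

```text
the job is handed in; nothing more can be done
None
```

I handed the job in at about 25 s of robot time: the stand measured level on all four feet, the candle stands upright within 2 mm of the ring's centre, and the stand, beaker and pinecone are where they should be; the hand-in returned no verdict.

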